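# Park the bench rail in its dock behind the post

## Robot

A 7-joint arm with a two-finger parallel gripper is mounted at the origin on the work surface. World frame = base frame: x ahead of the robot, y to its left, z up, the work surface at z = 0. Lengths are in m, angles in rad, forces in N, time in s.
With the tool pointing down it reaches from about 0.4 to 0.875 m from the base axis. Payload 4.4 kg.
Tool frame: the origin (TCP) lies between the finger pads; the fingertips stand 14 mm ahead of it and the grasp point (between the pads) lies 5 mm behind it; z points along the fingers, y is the line along which they close (so a half turn about z gives the same grasp; the last joint's range is limited). The gripper opens to 85 mm and grips with 20 to 120 N. Pads are 22 mm wide; open, the fingers measure 114 mm over their backs; the gripper's body (76 mm by 85 mm) begins 54 mm behind the grasp point. The pads swing forward as they close: fully open they stand 13 mm farther back than shut.
Start: joints at [1.197, 0.628, 0.038, 1.517, -0.027, 0.996, -0.02], TCP at [0.197, -0.619, 0.245] pointing down, gripper open.
Joint ranges: [-3.06, 3.06], [-0.37, 2.12], [-1.25, 1.32], [0.18, 2.47], [-1.1, 4.24], [0.23, 1.98], [-2.94, 2.94]. Speed limits (rad/s): [2.57, 2.57, 3.14, 3.14, 3.14, 3.14, 3.14].

## Interface

Orientations are given as a rotation vector (axis times angle).
In Python, from plant import bot gives the robot as it stands. The module is installed in compiled form; this text tells all that it offers. Calls block until the motion is done:
- bot.goto(position, orientation): joint-space move of the TCP to a pose.
- bot.move_l(position, ori=None, vel=0.15): straight line of the TCP; ori=None keeps the orientation; vel is the mean speed in m/s.
- bot.move_joints(angles): joint-space move.
- bot.open() and bot.grab(): open the fingers fully, or close them until they stop; the grip force is fixed at half the most.
- bot.dwell(seconds).
- bot.ik(position, orientation): joint angles nearest the present ones, or None.
- bot.capture(name): name is "scene" or "top"; returns a dict with "frame" (384x512x3 uint8, red, green, blue), "fx", "fy", "cx", "cy" (pixels), "pose" (4x4, takes a point from camera to world coordinates). Camera axes: x right, y up, looking along -z (the intrinsics and any distortion apply to the point x, -y, -z); pixel columns grow to the right and rows downward; lengths in m; the calibration is good to about 2 mm. A picture is of the moment at which its call begins. There is no depth.
A pose or a line that the arm cannot do raises bot.Unreachable and nothing moves.
- bot.sign_off(): hands the job in; it is judged then, once.
Readings, each from a call of its own:
- bot.get_t(): time.
- bot.get_q(): joint angles.
- bot.get_dq(): joint speeds.
- bot.get_effort(): joint torques, N m.
- bot.get_eef_pos(): TCP position.
- bot.get_tcp_rot(): TCP orientation.
- bot.get_contact_force(): force on the tool from outside, world axes, zero at the start.
- bot.get_torque(): the same for the moment, N m.
- bot.get_grip_width(): opening from 0.0 (shut) to 1.0 (fully open).
- bot.get_gripper_force(): force on a finger pad.
Only numpy, scipy, OpenCV 4.12 (cv2) and the standard library are available. Lean on these libraries where they do the work, as an engineer would, in place of code of your own. Each camera call takes 0.05 s, during which the arm holds its last target. There are 200 camera calls.

## Task

Park the aluminium bench rail in the low white three-sided dock by pushing it along the bench with the fingertips: never pick it up. A steel post stands in the dock's mouth, so angle the rail, slide one end in behind the post first and then push the other end in, until the rail lies snug and parallel against the dock's back wall. Leave the bottle, beaker, slide box and objective lens where they stand, and draw the hand clear at the end.

Things in the scene. Friction and masses are not known exactly. Their poses are not given: they have to be found in the camera images.
- rail_centre (a point): Centre of the loose aluminium rail, a bar with a dark slot along its top: 220 mm long (own y), 34 wide (x), 30 high, 0.3 to 0.5 kg, flat on the bench; the point is 15 mm above the bench. It starts on the robot's side of the dock, its y within 0.35 rad of world y. It slides with ordinary dry friction and stays where it is left.
- rail_end_a (a point): Middle of the rail's end face on its own +y end (the left end as seen from the robot at the start), 15 mm above its underside
- rail_end_b (a point): Middle of the rail's end face on its own -y end (the right end as seen from the robot at the start), 15 mm above its underside
- dock: Low white dock fixed to the bench, open to the robot. Origin: middle of the back wall's inner face at bench level; x points into the back wall, away from the robot, y left along it. Walls 32 mm high, 12 thick; inside 260 mm wide (y -130 to 130), side walls reach from x = -50 to 0 mm; floor level with the bench. Parked: rail along dock y, centre at dock x = -17 mm, any y between the walls.
- post: Rigid upright steel post, 15 mm diameter, 60 high. Origin: centre of its foot; axes as the dock's. It stands at dock x = -65 mm and at dock y = +70 or -70 mm (changes from run to run). At its foot, and at the mirror place without a post, is a 28 mm disc flush with the bench that the rail slides over. The parked rail lies behind the post with 23 mm to spare.
- bottle: Bystander: closed amber bottle, 64 mm diameter, 150 mm high, standing well to the left; origin at its foot
- beaker: Bystander: open glass beaker, 68 mm diameter, 85 mm high, standing well to the right; origin at its foot
- slidebox: Bystander: flat grey slide box, 85 x 105 x 30 mm, lying beyond the dock on the left; origin under its centre
- objective: Bystander: small steel objective lens, 28 mm diameter, 45 mm high, standing beyond the dock on the right; origin at its foot
There are look-alikes about, which are no part of the job. What is shaped like the part that bears rail_centre but blue is not meant. What is shaped like the post but red is not meant.

How it is judged:
On the way:
1. one end of the rail is in behind the post while the other end is still out in front of the dock (((x of rail_end_a in the frame of post above 0.012 m and horizontal distance between rail_end_a and post below 0.08 m and (y of rail_end_a in the frame of dock above 0.073 m or y of rail_end_a in the frame of dock below -0.073 m) and x of rail_end_b in the frame of dock below -0.058 m) or (x of rail_end_b in the frame of post above 0.012 m and horizontal distance between rail_end_b and post below 0.08 m and (y of rail_end_b in the frame of dock above 0.073 m or y of rail_end_b in the frame of dock below -0.073 m) and x of rail_end_a in the frame of dock below -0.058 m))), for 0.1 s.
At the end, for the whole second after the job is handed in: The rail lies flat on the bench inside the dock, its centre within 7 mm of touching the back wall and its long axis within 0.05 rad (3 degrees) of it; bystanders are within 30 mm of where they stood (x of rail_centre in the frame of dock above -0.024 m and y of rail_centre in the frame of dock between -0.03 and 0.03 m and angle between the y axis of rail_centre and the y axis of dock, either way round below 0.05 rad and angle between rail_centre's own z axis and vertical below 0.05 rad and height (world z) of rail_centre below 0.02 m and distance of each of bottle, beaker, slidebox, objective from where it was at the start of the episode below 0.03 m).
It fails at once if the rail is lifted more than 10 mm off the bench (either end or its middle) (height (world z) of any of rail_centre, rail_end_a, rail_end_b above 0.026 m).
It fails at once if the rail is tipped by more than 15 degrees (angle between rail_centre's own z axis and vertical above 0.26 rad).
It fails at once if a bystander (bottle, beaker, slide box or objective lens) is knocked over or shifted by more than 30 mm (distance of any of bottle, beaker, slidebox, objective from where it was at the start of the episode above 0.03 m or angle between any of bottle, beaker, slidebox, objective's own z axis and vertical above 0.3 rad).
It also fails if it takes over 72 s, if anything falls off the work surface, if the arm or the gripper's body presses on something with over 40 N, if the wrist force passes 120 N, or if a joint passes its speed limit or range.

## Working session

There is one attempt and no reset: what is moved stays moved. The work goes in short steps, each a Python script; the robot and the scene stay as the last script left them, time stands still between calls to the robot, and variables do not carry over. Pictures are saved under pics/ and viewed, at most 10 in all, crops included, and the job is handed in when it is done.

```bash
mkdir -p pics; python3 - <<'E'
from plant import bot
import cv2,numpy as np,pickle
for n in("scene","top"):
    c=bot.capture(n); print(n,{k:np.round(v,4).tolist() for k,v in c.items() if k!="frame"})
    pickle.dump(c,open(f"{n}0.pkl","wb"))
    cv2.imwrite(f"pics/{n}0.png",c["frame"][:,:,::-1])
print(bot.get_t(),bot.get_tcp_rot(),bot.get_eef_pos())
E
```

```text
scene {'fx': 390.5172, 'fy': 390.5172, 'cx': 260.0938, 'cy': 184.4061, 'pose': [[-0.6065, -0.5085, 0.6112, 1.2122], [0.795, -0.3831, 0.4702, 0.5198], [-0.005, 0.7711, 0.6367, 0.7311], [0.0, 0.0, 0.0, 1.0]]}
top {'fx': 402.1136, 'fy': 402.1136, 'cx': 257.3404, 'cy': 185.8876, 'pose': [[0.0183, 0.9851, -0.1712, 0.3183], [-0.9997, 0.0211, 0.0147, 0.0201], [0.0181, 0.1708, 0.9851, 1.2502], [0.0, 0.0, 0.0, 1.0]]}
0.1 [-3.10274909e+00 -4.81264551e-01  4.36135000e-04] [ 0.19679028 -0.61891791  0.24445485]
```

View pics/top0.png

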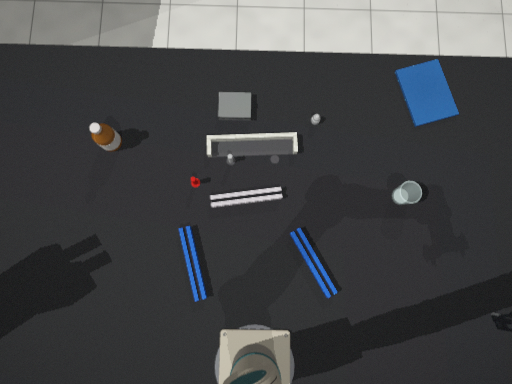

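View pics/scene0.png

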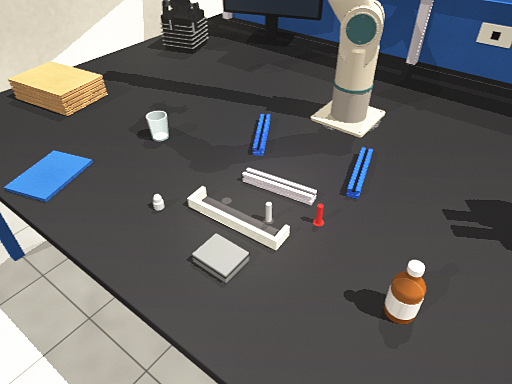

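Top view: the silver rail is at (246,197). Its look-alikes are the blue bars at (192,263) and (313,262). The steel post is at (231,159) on the dock's left (+y), and the red look-alike is at (195,182). The dock's back wall is at about (252,137). I choose the silver rail and grey post and check them in one crop with measurements.

```bash
cat > h.py <<'E'
import cv2,numpy as np
from plant import bot
def ray(c,uv,z):
    "pixels (n,2) -> world xy on plane z"
    uv=np.atleast_2d(np.asarray(uv,float)); P=c["pose"]
    d=np.c_[(uv[:,0]-c["cx"])/c["fx"],-(uv[:,1]-c["cy"])/c["fy"],-np.ones(len(uv))]@P[:3,:3].T
    o=P[:3,3]; return (o+d*((z-o[2])/d[:,2])[:,None])[:,:2]
def proj(c,p):
    p=np.atleast_2d(p); q=(p-c["pose"][:3,3])@c["pose"][:3,:3]
    return np.c_[c["cx"]+c["fx"]*q[:,0]/-q[:,2],c["cy"]-c["fy"]*q[:,1]/-q[:,2]]
def mask(c,lo=120):
    f=c["frame"].astype(int); return ((f.min(2)>lo)&(f.max(2)-f.min(2)<60)).astype(np.uint8)
E
python3 - <<'E'
from h import *
import pickle
c=pickle.load(open("top0.pkl","rb")); m=mask(c)
n,l,s,ce=cv2.connectedComponentsWithStats(m)
for i in range(1,n):
    if s[i,4]>8 and 180<ce[i,0]<330 and 120<ce[i,1]<215: print(s[i],ce[i].round(1))
f=c["frame"]
for r in(190,195,197,200,203,206,208):print(r,f[r,[225,246,265]].tolist())
x0,y0=180,115
v=cv2.resize(f[y0:y0+100,x0:x0+130,::-1],None,fx=6,fy=6,interpolation=cv2.INTER_NEAREST)
cv2.imwrite("pics/crop0.png",v)
E
```

```text
[206 132  92  24 679] [252.4 138.1]
[227 154   6   8  28] [229.4 156.5]
[210 187  72  13 329] [245.2 192.7]
[211 194  72  14 345] [246.1 199.9]
190 [[51, 49, 53], [60, 62, 63], [214, 209, 213]]
195 [[211, 206, 211], [119, 116, 119], [101, 99, 101]]
197 [[164, 159, 163], [40, 40, 43], [212, 209, 212]]
200 [[98, 97, 100], [212, 207, 210], [101, 98, 101]]
203 [[212, 208, 211], [96, 93, 97], [51, 49, 53]]
206 [[55, 55, 56], [49, 50, 53], [50, 49, 52]]
208 [[53, 52, 56], [50, 48, 51], [50, 49, 52]]
```

View pics/crop0.png

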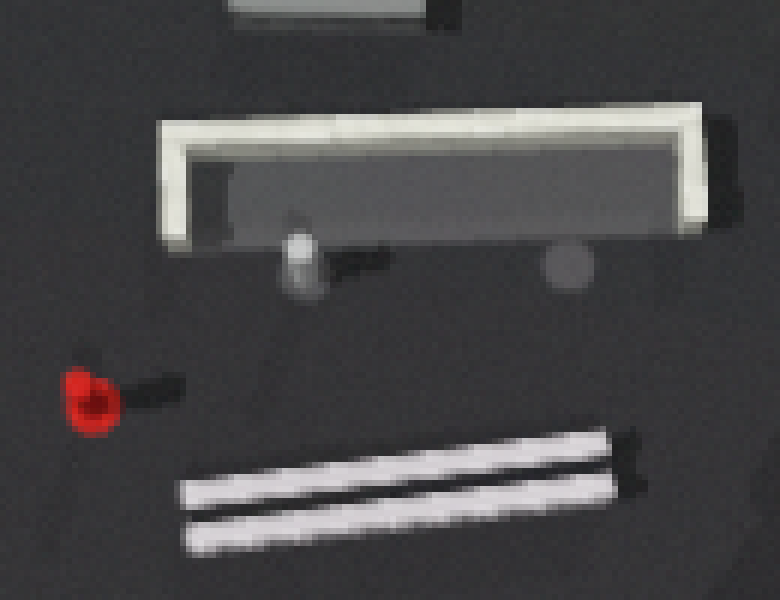

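The crop confirms the choice: the silver twin-strip rail spans crop (180–615, 430–555). The grey post's top is at (300,245), the mirror disc is at (568,267), and the red post is separate at (92,400). Next I measure them.

```bash
cat >> h.py <<'E'
def rail(c,near,R=0.17,lo=150):
    "bright rail top strips near a world point -> centre, yaw, size"
    m=mask(c,lo); v,u=np.nonzero(m); w=ray(c,np.c_[u,v],0.03)
    w=w[np.hypot(*(w-near).T)<R]
    (p,s,a)=cv2.minAreaRect((w*1000).astype(np.float32))
    b=cv2.boxPoints((p,s,a)); e=max((b[1]-b[0],b[2]-b[1]),key=np.linalg.norm)
    e=e*np.sign(e[1]); return np.array(p)/1000,np.arctan2(-e[0],e[1]),np.round(s,1)
E
python3 - <<'E'
from h import *
import pickle
for nm,roi in(("top",(205,182,80,30)),("scene",(238,165,82,42))):
    c=pickle.load(open(nm+"0.pkl","rb")); x,y,w,h=roi
    for lo in (120,150,190):
        m=mask(c,lo)*0; m[y:y+h,x:x+w]=mask(c,lo)[y:y+h,x:x+w]
        v,u=np.nonzero(m); W=ray(c,np.c_[u,v],.03); r=cv2.minAreaRect((W*1000).astype(np.float32)); print(nm,lo,r)
c=pickle.load(open("top0.pkl","rb")); m=mask(c,110)
# dock back outer top edge
cols=np.arange(210,295); 
g=c["frame"].astype(float).mean(2); ed=[]
for u in cols:
    s=g[126:140,u]; k=np.argmax(np.diff(s[:9])); ed.append(126+k+ .5)
L=ray(c,np.c_[cols,ed],.032); k,b=np.polyfit(L[:,1],L[:,0],1); print("outer edge x=",k,"y+",b,"resid",np.std(L[:,0]-k*L[:,1]-b))
for n,p,z in(("outL",(157,121),.032),("outR",(702,102),.032),("inL",(187,155),.032),("inR",(680,135),.032),("frontL",(163,240),.032),("frontR",(707,222),.032),("post",(300,245),.06),("disc",(568,267),0),("red",(78,381),.06)):
    print(n,ray(c,[p[0]/6+180-.5,p[1]/6+115-.5],z).round(4))
E
```

```text
top 120 ((496.7003173828125, 36.014732360839844), (38.20779800415039, 219.5142822265625), 8.675959587097168)
top 150 ((497.2064514160156, 35.94371032714844), (35.72697830200195, 219.21055603027344), 8.435880661010742)
top 190 ((497.6095275878906, 36.98565673828125), (33.851783752441406, 215.91456604003906), 8.435168266296387)
scene 120 ((540.426025390625, 46.20801544189453), (126.43670654296875, 230.8592529296875), 8.384865760803223)
scene 150 ((540.4813842773438, 46.22412872314453), (123.80348205566406, 230.84890747070312), 8.411248207092285)
scene 190 ((539.5175170898438, 45.69476318359375), (118.99832153320312, 230.0584259033203), 8.437582015991211)
outer edge x= -0.028769591280363847 y+ 0.7001481517819391 resid 0.0040638504651903575
outL [[0.6896 0.167 ]]
outR [[ 0.7067 -0.1184]]
inL [[0.6715 0.1507]]
inR [[ 0.6885 -0.1069]]
frontL [[0.6257 0.1613]]
frontR [[ 0.6418 -0.1211]]
post [[0.6176 0.0887]]
disc [[ 0.6239 -0.0507]]
red [[0.545  0.1977]]
```

```bash
cat >> h.py <<'E'
from scipy.spatial.transform import Rotation as Rn
D0=np.array([.686,.023]); DY=.056
def rot(y): return np.array([[np.cos(y),-np.sin(y)],[np.sin(y),np.cos(y)]])
def W(p): return D0+rot(DY)@np.asarray(p)      # dock -> world
def toD(p): return rot(DY).T@(np.asarray(p)-D0)
def ori(y): return (Rn.from_euler("z",y)*Rn.from_euler("x",np.pi)).as_rotvec()
def P(xy,z): return np.r_[xy,z]
def look(name,near,save=None):
    c=bot.capture(name)
    if save: cv2.imwrite(save,c["frame"][:,:,::-1])
    p,y,s=rail(c,near); print("t %.1f"%bot.get_t(),name,"rail dock",toD(p).round(4),"yaw rel",round(y-DY,3),s); return p,y
def st(t): print(t,"t %.1f"%bot.get_t(),np.round(bot.get_eef_pos(),4),"F",np.round(bot.get_contact_force(),1))
E
python3 - <<'E'
from h import *
y=.147; a=np.array([-np.sin(y),np.cos(y)]); e=np.array([.497,.036])+.11*a
bot.grab(); s=e+.035*a
bot.goto(P(s,.16),ori(y)); st("above"); bot.move_l(P(s,.024),vel=.12); st("down")
f=e+(.0145-.06)*a
bot.move_l(P(f,.024),vel=.08); st("pushed")
b=e+.03*a-.06*a; bot.move_l(P(b,.024),vel=.1); bot.move_l(P(b,.16),vel=.2)
bot.goto(P([.36,.30],.2),ori(.6)); st("aside")
look("top",np.array([.505,-.023]),"pics/A.png")
E
```

```text
above t 3.9 [0.4762 0.1786 0.16  ] F [-0.6 -0.4  0.1]
down t 5.1 [0.4762 0.1796 0.0246] F [-0.   0.1 -0.3]
pushed t 6.3 [0.4872 0.0994 0.0238] F [ 0.3  0.4 -0. ]
aside t 8.3 [0.3608 0.2985 0.1993] F [ 1.4 -0.1 -0.7]
t 8.4 top rail dock [-0.1263 -0.0339] yaw rel 0.047 [157.2 220.6]
```

View pics/A.png

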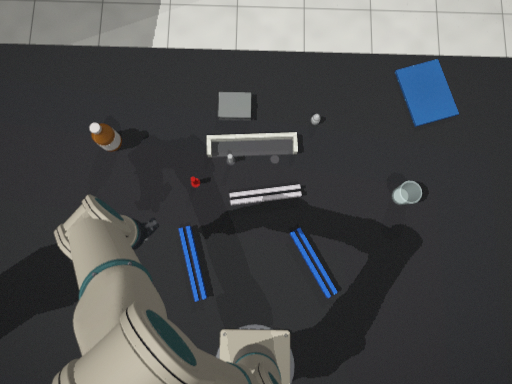

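The picture shows the rail moved right, now centred at about (265,195). The bystanders have not moved. I'll exclude the dock and post pixels from the finder.

```bash
cat >> h.py <<'E'
def rail(c,near,R=0.16,lo=150):
    v,u=np.nonzero(mask(c,lo)); w=ray(c,np.c_[u,v],0.03); d=(w-D0)@rot(DY)
    k=(np.hypot(*(w-near).T)<R)&~((d[:,0]>-.065)&(abs(d[:,1])>.118))&(d[:,0]<-.001)&(np.hypot(d[:,0]+.060,d[:,1]-.071)>.016)
    w=w[k]; (p,s,a)=cv2.minAreaRect((w*1000).astype(np.float32))
    b=cv2.boxPoints((p,s,a)); e=max((b[1]-b[0],b[2]-b[1]),key=np.linalg.norm)
    e=e*np.sign(e[1]); return np.array(p)/1000,np.arctan2(-e[0],e[1]),np.round(s,1)
E
python3 - <<'E'
from h import *
p,y=look("top",np.array([.505,-.023]))
E
```

```text
t 8.4 top rail dock [-0.1824 -0.0354] yaw rel 0.091 [ 35.8 219.1]
```

```bash
python3 - <<'E'
from h import *
th=-.3; n=np.array([np.cos(th),np.sin(th)]); T=np.array([-.1027,-.0487]); o=ori(th+DY)
bot.open(); z=.012
s=T-.15*n
bot.goto(P(W(s),.14),o); bot.move_l(P(W(s),z),vel=.12); st("down")
bot.move_l(P(W(T-.025*n),z),vel=.07); st("pushed")
bot.move_l(P(W(T-.05*n),z),vel=.1); bot.move_l(P(W(T-.05*n),.14),vel=.2)
bot.goto(P([.36,.30],.2),ori(.6)); st("aside")
look("top",W([-.1,-.05]),"pics/B.png"); 
E
```

```text
Traceback (most recent call last):
plant.Unreachable: the arm cannot follow that straight line within its joint ranges
```

```bash
python3 - <<'E'
from h import *
st("now"); print(np.round(bot.get_q(),2))
th=-.3; n=np.array([np.cos(th),np.sin(th)]); T=np.array([-.1027,-.0487])
for d in (.15,.135,.12,.1):
  for a in(th+DY,th+DY+np.pi):
    w=W(T-d*n); print(d,w.round(3),round(a,2),[(lambda q:None if q is None else np.round(q,2).tolist())(bot.ik(P(w,z),ori(a))) for z in(.14,.06,.012)])
E
```

```text
now t 10.4 [0.441  0.0064 0.1402] F [ 0.3  0.7 -0.7]
[-0.08  0.52  0.01  2.18 -0.01  0.44 -1.88]
0.15 [0.441 0.005] -0.24 [[-0.08, 0.52, 0.01, 2.18, -0.01, 0.44, -1.88], [0.03, 0.69, -0.15, 2.23, 0.38, 0.25, -2.28], None]
0.15 [0.441 0.005] 2.9 [[-0.08, 0.52, 0.01, 2.18, -0.01, 0.44, -1.88], [0.59, 0.95, -1.06, 2.21, 1.26, 0.84, -0.01], [0.58, 1.08, -1.06, 2.22, 1.42, 0.89, -0.13]]
0.135 [0.455 0.001] -0.24 [[-0.07, 0.53, 0.01, 2.15, -0.01, 0.46, -1.87], [-0.07, 0.69, 0.0, 2.19, -0.01, 0.25, -1.87], [0.16, 0.82, -0.33, 2.2, 1.01, 0.29, -2.87]]
0.135 [0.455 0.001] 2.9 [[0.62, 0.76, -1.06, 2.13, 0.94, 0.84, 0.28], [0.59, 0.96, -1.06, 2.17, 1.24, 0.86, 0.03], [0.59, 1.08, -1.06, 2.18, 1.4, 0.9, -0.08]]
0.12 [ 0.47  -0.002] -0.24 [[-0.06, 0.55, 0.01, 2.11, -0.01, 0.49, -1.86], [-0.06, 0.7, 0.0, 2.15, -0.01, 0.28, -1.86], [0.17, 0.82, -0.33, 2.16, 0.92, 0.31, -2.77]]
0.12 [ 0.47  -0.002] 2.9 [[0.62, 0.78, -1.06, 2.09, 0.94, 0.86, 0.31], [0.6, 0.97, -1.06, 2.14, 1.22, 0.87, 0.08], [0.59, 1.09, -1.06, 2.15, 1.37, 0.91, -0.03]]
0.1 [ 0.489 -0.007] -0.24 [[-0.05, 0.57, 0.01, 2.06, -0.01, 0.52, -1.85], [-0.04, 0.72, 0.0, 2.1, -0.01, 0.32, -1.85], [0.06, 0.81, -0.15, 2.11, 0.45, 0.25, -2.29]]
0.1 [ 0.489 -0.007] 2.9 [[0.62, 0.8, -1.06, 2.04, 0.93, 0.89, 0.35], [0.6, 0.98, -1.06, 2.08, 1.2, 0.9, 0.13], [0.6, 1.1, -1.06, 2.09, 1.35, 0.92, 0.03]]
```

```bash
python3 - <<'E'
from h import *
th=-.3; n=np.array([np.cos(th),np.sin(th)]); T=np.array([-.1027,-.0487]); z=.012
q=bot.ik(P(W(T-.135*n),.14),ori(th+DY+np.pi)); print(np.round(q,2))
bot.move_joints(q); st("branch")
s=T-.15*n
bot.move_l(P(W(s),.14),vel=.15); bot.move_l(P(W(s),z),vel=.12); st("down")
bot.move_l(P(W(T-.025*n),z),vel=.07); st("pushed")
bot.move_l(P(W(T-.05*n),z),vel=.1); bot.move_l(P(W(T-.05*n),.14),vel=.2)
bot.goto(P([.36,.30],.2),ori(.6)); st("aside")
look("top",W([-.1,-.05]),"pics/B.png"); 
E
```

```text
[ 0.62  0.76 -1.06  2.13  0.94  0.84  0.28]
branch t 12.3 [0.455  0.0015 0.14  ] F [-0.5  0.  -0.1]
down t 13.8 [0.4409 0.005  0.0123] F [ 0.7 -0.5 -0.2]
pushed t 15.7 [ 0.5619 -0.0254  0.0119] F [-1.9  1.3  0.6]
aside t 19.1 [0.3602 0.2996 0.1997] F [-0.7 -0.2  0.4]
t 19.1 top rail dock [-0.0622 -0.0549] yaw rel -0.3 [270.5 117.2]
```

View pics/B.png

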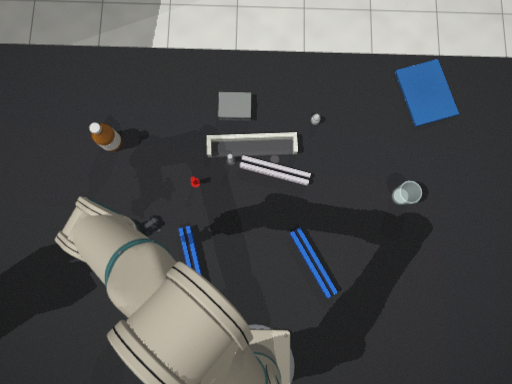

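The rail is now tilted with its left end towards the dock, centred at about (275,170), just right of the post at (230,159). I'll measure with a tighter mask.

```bash
cat >> h.py <<'E'
def rail(c,near,R=0.17,lo=150):
    m=mask(c,lo); n,l,s,ce=cv2.connectedComponentsWithStats(m); pts=[]
    for i in range(1,n):
        if s[i,4]<60: continue
        v,u=np.nonzero(l==i); w=ray(c,np.c_[u,v],.03); d=(w-D0)@rot(DY)
        if np.hypot(*(w.mean(0)-near))<.06 and d[:,0].max()<.004: pts.append(w)
    w=np.vstack(pts); (p,s,a)=cv2.minAreaRect((w*1000).astype(np.float32))
    b=cv2.boxPoints((p,s,a)); e=max((b[1]-b[0],b[2]-b[1]),key=np.linalg.norm)
    e=e*np.sign(e[1]); return np.array(p)/1000,np.arctan2(-e[0],e[1]),np.round(s,1)
E
python3 - <<'E'
from h import *
c=bot.capture("top")
for lo in(120,150,180):
    p,y,s=rail(c,W([-.1,-.05]),lo=lo); d=toD(p);r=y-DY;print(lo,d.round(4),round(r,3),s)
u=np.array([-np.sin(r),np.cos(r)]);print("a",d+.11*u,"b",d-.11*u)
E
```

```text
120 [-0.1077 -0.0683] -0.302 [219.5  40.4]
150 [-0.1077 -0.068 ] -0.3 [218.8  38.1]
180 [-0.1063 -0.0688] -0.3 [217.9  35.1]
a [-0.07380448  0.03627322] b [-0.13883605 -0.17389552]
```

```bash
python3 - <<'E'
from h import *
th=-.3; n=np.array([np.cos(th),np.sin(th)]); u=np.array([-n[1],n[0]]); T=np.array([-.1027,-.0487])+.003*n-.019*u; z=.012
s=T-.055*n
bot.goto(P(W(s),.14),ori(th+DY)); bot.move_l(P(W(s),z),vel=.12); st("down")
bot.move_l(P(W(T),z),vel=.06); st("pushed")
bot.move_l(P(W(T-.025*n),z),vel=.1); bot.move_l(P(W(T-.025*n),.14),vel=.2)
bot.goto(P([.42,-.36],.2),ori(-.5)); bot.grab(); st("aside")
p,y=look("top",W([-.08,-.076]),"pics/C.png"); d=toD(p);r=y-DY
n=np.array([np.cos(r),np.sin(r)]); print("clear",n@(d-[-.0648,.0697])-.0245)
E
```

```text
down t 21.8 [ 0.5316 -0.0372  0.0126] F [ 0.8 -0.4 -0.1]
pushed t 22.9 [ 0.5852 -0.0507  0.012 ] F [ 0.3 -0.1  0.2]
aside t 26.1 [ 0.4199 -0.3601  0.2   ] F [ 0.1 -0.3  0.9]
t 26.2 top rail dock [-0.0805 -0.0764] yaw rel -0.301 [218.7  38.6]
clear 0.0038661452396563864
```

```bash
python3 - <<'E'
from h import *
C=np.array([-.0797,-.0764]); th=-.3; n=np.array([np.cos(th),np.sin(th)]); u=np.array([-n[1],n[0]])
e=C-.11*u; z=.024; s=e-.04*u
bot.goto(P(W(s),.14),ori(th+DY)); bot.move_l(P(W(s),z),vel=.12); st("down")
bot.move_l(P(W(e+(.045-.0145)*u),z),vel=.06); st("pushed")
p,y=look("top",W(C+.045*u),"pics/D.png"); d=toD(p);r=y-DY
n=np.array([np.cos(r),np.sin(r)]); print("clear",n@(d-[-.0648,.0697])-.0245)
E
```

```text
down t 28.2 [ 0.5751 -0.2035  0.0248] F [ 0.3 -0.2 -0.1]
pushed t 29.6 [ 0.5916 -0.1346  0.0239] F [ 0.4 -0.1  0.4]
t 29.6 top rail dock [-0.0659 -0.033 ] yaw rel -0.239 [216.9  50.4]
clear -0.0012879489625980504
```

View pics/D.png

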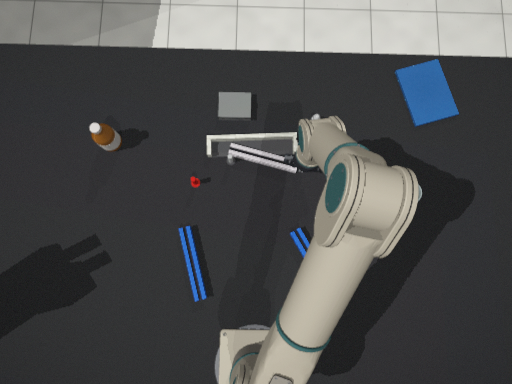

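Rail in place: its left end at (230,150) is in behind the post at (230,157), and its right end is at about (298,168). The post pixels merged into the mask, so I'll blank them and re-measure.

```bash
cat >> h.py <<'E'
_mask=mask
def mask(c,lo=120):
    m=_mask(c,lo); a,b=proj(c,[P(W([-.065,.07]),.06),P(W([-.065,.07]),0)])
    cv2.line(m,tuple(int(round(x)) for x in a),tuple(int(round(x)) for x in b),0,9); return m
E
python3 - <<'E'
from h import *
c=bot.capture("top")
print(proj(c,[P(W([-.065,.07]),.06)]))
for lo in (150,180):
    n_,l,s,ce=cv2.connectedComponentsWithStats(mask(c,lo))
    for i in range(1,n_):
        if s[i,4]>60 and 220<ce[i,0]<310 and 130<ce[i,1]<185:
            v,q=np.nonzero(l==i); d=(ray(c,np.c_[q,v],.03)-D0)@rot(DY)*1000
            print(lo,s[i],cv2.minAreaRect(d.astype(np.float32)))
E
```

```text
[[229.32386321 155.45200439]]
150 [207 132  91  23 503] ((-19.041458129882812, -0.692413330078125), (62.50958251953125, 282.8814392089844), 0.1904885470867157)
150 [230 143  54  18 211] ((-47.169952392578125, -14.217475891113281), (171.5238494873047, 12.522221565246582), 72.5284652709961)
150 [230 150  67  22 298] ((-77.87982940673828, -31.557945251464844), (214.15333557128906, 16.610719680786133), 72.55652618408203)
180 [207 132  90  22 376] ((-17.785808563232422, -0.08380126953125), (58.59195327758789, 281.5498962402344), 0.19412671029567719)
180 [231 143  53  17 143] ((-46.60491180419922, -15.042694091796875), (170.28318786621094, 10.413734436035156), 72.59910583496094)
180 [232 150  65  22 184] ((-77.59609985351562, -34.789710998535156), (208.1504364013672, 13.203084945678711), 72.42252349853516)
```

```bash
python3 - <<'E'
from h import *
C=np.array([-.0797,-.0764]); th=-.3; n=np.array([np.cos(th),np.sin(th)]); u=np.array([-n[1],n[0]])
e=C-.11*u; z=.024
bot.move_l(P(W(e+(.070-.0145)*u),z),vel=.05); st("pushed"); bot.dwell(.15)
bot.move_l(P(W(e+.02*u),z),vel=.1); bot.move_l(P(W(e+.02*u),.14),vel=.2); bot.open()
bot.goto(P([.42,-.36],.2),ori(-.5)); st("aside")
c=bot.capture("top"); cv2.imwrite("pics/E.png",cv2.resize(c["frame"][110:200,190:320,::-1],None,fx=6,fy=6,interpolation=cv2.INTER_NEAREST))
for lo in (150,180):
    n_,l,s,ce=cv2.connectedComponentsWithStats(mask(c,lo))
    for i in range(1,n_):
        if s[i,4]>60 and 220<ce[i,0]<310 and 130<ce[i,1]<185:
            v,q=np.nonzero(l==i); d=(ray(c,np.c_[q,v],.03)-D0)@rot(DY)*1000
            print(lo,s[i],cv2.minAreaRect(d.astype(np.float32)))
E
```

```text
pushed t 30.3 [ 0.5978 -0.1096  0.024 ] F [-0.6 -0.1 -0.1]
aside t 33.6 [ 0.4214 -0.3586  0.1999] F [0.  0.3 0.1]
150 [207 132  91  23 525] ((-19.084896087646484, -0.800628662109375), (62.64315414428711, 283.04571533203125), 0.14256246387958527)
150 [222 140  68  22 278] ((-46.06927490234375, -10.350990295410156), (218.93154907226562, 13.297800064086914), 72.18114471435547)
150 [220 147  68  23 307] ((-68.99494934082031, -3.084014892578125), (218.21966552734375, 16.576515197753906), 72.44351196289062)
180 [207 132  91  22 425] ((-17.80933380126953, -0.4555816650390625), (58.76300048828125, 282.2446594238281), 0.1461792141199112)
180 [222 141  68  21 217] ((-45.14850616455078, -10.697067260742188), (217.1917266845703, 10.464378356933594), 72.40726470947266)
180 [232 150  56  19 210] ((-73.12470245361328, -21.2095947265625), (179.55398559570312, 13.480761528015137), 72.43953704833984)
```

View pics/E.png

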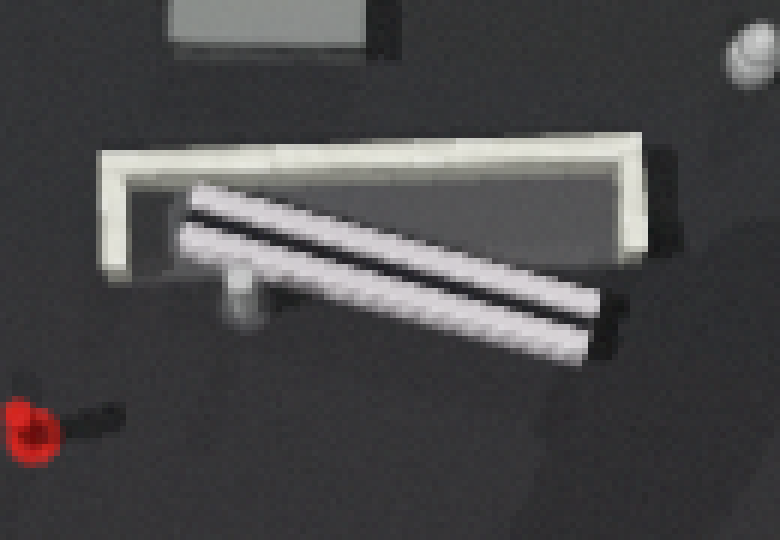

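The crop shows the left end at (190,215) in behind the post at (240,295), while the right end at (590,325) is still out in front, as planned. Next I push the right end in.

```bash
python3 - <<'E'
from h import *
z=.012; Y=-.035; o=ori(DY)
bot.goto(P(W([-.135,Y]),.14),o); bot.move_l(P(W([-.135,Y]),z),vel=.12); st("down")
bot.move_l(P(W([-.052,Y]),z),vel=.06); st("near")
for x in np.arange(-.049,-.036,.0015):
    bot.move_l(P(W([x,Y]),z),vel=.03); F=np.array(bot.get_contact_force()); print(round(x,4),toD(bot.get_eef_pos()[:2]).round(4),F.round(1))
    if np.hypot(*F[:2])>12: break
bot.move_l(P(W([-.09,Y]),z),vel=.1); bot.move_l(P(W([-.09,Y]),.14),vel=.2)
bot.goto(P([.42,-.36],.2),ori(-.5)); st("aside")
c=bot.capture("top"); cv2.imwrite("pics/F.png",cv2.resize(c["frame"][110:200,190:320,::-1],None,fx=6,fy=6,interpolation=cv2.INTER_NEAREST))
for lo in (150,180):
    n_,l,s,ce=cv2.connectedComponentsWithStats(mask(c,lo))
    for i in range(1,n_):
        if s[i,4]>60 and 220<ce[i,0]<310 and 130<ce[i,1]<185:
            v,q=np.nonzero(l==i); d=(ray(c,np.c_[q,v],.03)-D0)@rot(DY)*1000
            print(lo,s[i],cv2.minAreaRect(d.astype(np.float32)))
E
```

```text
down t 36.2 [ 0.5537 -0.0195  0.0126] F [-0.3  0.   0.6]
near t 37.7 [ 0.6361 -0.0146  0.012 ] F [-1.3  0.3 -1.4]
-0.049 [-0.0486 -0.0349] [-1.9  0.5 -1. ]
-0.0475 [-0.0473 -0.0349] [-1.8  0.2  0. ]
-0.046 [-0.0464 -0.0351] [-3.9 -0.3  0.3]
-0.0445 [-0.0463 -0.035 ] [-7.5 -0.3  4. ]
-0.043 [-0.0463 -0.035 ] [-10.2  -0.9   8.1]
-0.0415 [-0.0463 -0.035 ] [-13.9  -0.4  10.2]
aside t 42.1 [ 0.4213 -0.3585  0.1998] F [-0.2 -0.6  0.2]
150 [207 132  91  23 784] ((-19.084896087646484, -0.800628662109375), (62.64315414428711, 283.04571533203125), 0.14256246387958527)
150 [217 143  70   8 331] ((-31.512962341308594, 0.8008651733398438), (18.291730880737305, 216.7144317626953), 0.17409610748291016)
180 [207 132  91  23 672] ((-19.30300521850586, -0.4348602294921875), (61.65953826904297, 282.2590026855469), 0.2122029960155487)
180 [217 143  70   6 212] ((-28.45024299621582, 0.8961181640625), (10.602030754089355, 216.54248046875), 0.17321676015853882)
```

View pics/F.png

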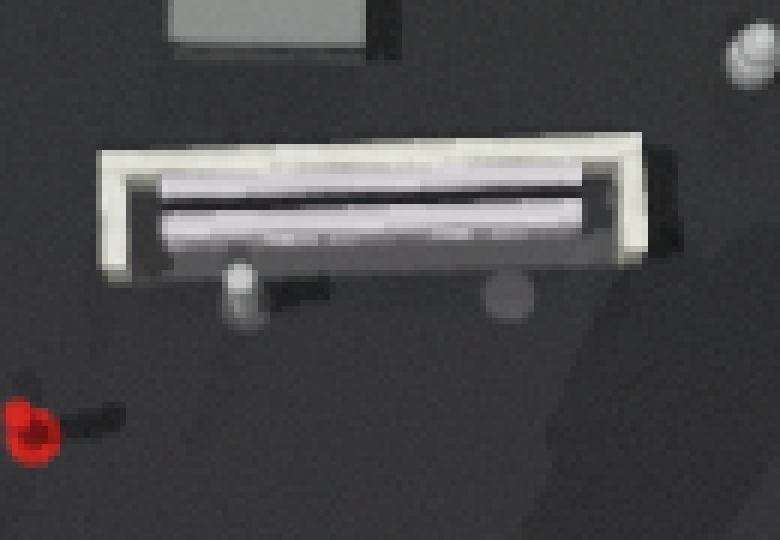

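The rail is snug and parallel against the back wall: its strips run (160,185)–(580,170) along the wall, it is centred at y ≈ 1 mm, and the hand is clear.

```bash
python3 -c "
from plant import bot
print(bot.sign_off(), bot.get_t())"
```

```text
the job is handed in; nothing more can be done
the job is handed in; nothing more can be done
```

The rail is parked snug and parallel against the dock's back wall (centre about 1 mm off the dock's middle), the post-side end went in first, the hand is clear, and the job was handed in at about 42 s; sign-off returned no verdict.

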